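Lock the hopper collar, then hold the dosing slide open at the dose pointer

ROBOT

A 7-joint arm with a two-finger parallel gripper is mounted at the origin on the work surface. World frame = base frame: x ahead of the robot, y to its left, z up, the work surface at z = 0. Lengths are in m, angles in rad, forces in N, time in s.
With the tool pointing down it reaches from about 0.4 to 0.9 m from the base axis. Payload 5.6 kg.
Tool frame: the origin (TCP) lies on the centre line of the jaws, within the pads' length; the fingertips stand 11 mm ahead of it and the grasp point (between the pads) lies 8 mm behind it; z points along the fingers, y is the line along which they close (so a half turn about z gives the same grasp; the last joint's range is limited). The gripper opens to 92 mm and grips with 3 to 60 N. Pads are 20 mm wide; open, the fingers measure 128 mm over their backs; the gripper's body (75 mm by 189 mm) begins 69 mm behind the grasp point.
Start: joints at [1.1, 0.468, -0.012, 1.603, 0.006, 1.071, -0.056], TCP at [0.27, -0.591, 0.226] pointing down, gripper open.
Joint ranges: [-2.53, 2.53], [-0.31, 2.02], [-1.57, 1.55], [0.28, 2.44], [-1.29, 4.43], [0.15, 1.84], [-2.92, 2.92]. Speed limits (rad/s): [2.57, 2.57, 3.14, 3.14, 3.14, 3.14, 3.14].

INTERFACE

Orientations are given as a rotation vector (axis times angle).
In Python, from station import * gives the robot as it stands.
- The arm moves only by the tool arm_command, never from a script. Its argument "deltas" is a list of rows, each a list of 2 entries, a list of its own where there are three numbers: the shift along the tool's x, y, z in m, then the turn, a rotation vector about the tool's x, y, z in degrees. A call has 1 to 5 rows; each row shifts and turns the commanded pose from where the row before left it, along the tool's axes as they then stand; what a row does not reach is not made up. A row lasts 1/12 s, in which the tool goes at most 41.7 mm and 7.16 degrees, less where a joint would pass 70% of its speed; a pose out of reach is approached as far as the arm can. A call with a gripper value outside its range is refused whole. "fingers" is the closure in counts, from 0 (fully open) to 255 (shut), set as the call begins (left out, the last holds). The fingers move at their own pace and stop on an object; "force" is the grip in N (left out, the last holds). Time passes only in rows, so rows that do not move let the fingers close. It gives the time, the measured TCP pose, the force, the opening and the grip force at its end, in the units of the state.
- observe(): the state, without advancing time (a new reading comes with each control period).
- capture(name): name is "scene" or "top" or "wrist"; returns a dict with "pixels" (384x512x3 uint8, red, green, blue), "camera_matrix" (3x3 intrinsics, pixels), "rvec" (rotation vector, rad) and "tvec" (3), from world to camera coordinates, as OpenCV has them; the wrist camera has in their place "tool_from_camera" (4x4, takes a point from camera to tool coordinates, whose origin is the TCP and whose axes are the flange's). Camera axes: x right, y down, z forward; pixel columns grow to the right and rows downward; lengths in m; the calibration is good to about 2 mm. A picture is of the moment at which its call begins: read the wrist's pose just before it. There is no depth.
- sign_off(): hands the job in; it is judged then, once.
Trained networks look in a picture, given as the dict that the camera call returned (one of the last four; its "shot" number tells which), for a name from the list of things; names that differ only in an ending like _2 or _b are one class to them, and where a whole thing is asked for, a point or a joint stands for the part that bears it (a point fixed in the world has none). Each returns a list of dicts, best first, with "score" (0 to 1); they miss things now and then, are a little off and sometimes report something else, mostly with a low value. They report only what shows in the picture. A call takes as long as a camera call.
- spot_in(picture, thing): "location" ([x, y, z] in m, in world coordinates, good to about 4 mm: the middle of the surface that is visible of it).
- masks_of(picture, thing): "pixels" (384x512 bool, what is visible of it).
- mark_of(picture, thing): "location" ([x, y, z] in m, in world coordinates, good to about 4 mm: a listed point, or the origin of a listed thing).
The state is a dict: "t": time; "joints": joint angles; "joint_velocities": joint speeds; "effort": joint torques, N m; "ee_pos": TCP position; "ee_rot": TCP orientation; "wrist_force": force on the tool from outside, world axes, zero at the start; "torque": the same for the moment, N m; "grip_width": finger opening in m; "finger_force": force on a finger pad.
Only numpy, scipy, OpenCV 4.12 (cv2) and the standard library are available. Lean on these libraries where they do the work, as an engineer would, in place of code of your own. Each camera call takes 0.05 s, during which the arm holds its last target. There are 200 camera calls.

TASK

On the bean dosing stand, first turn the hopper's lock collar by its upright post until its arm lines up with the fixed lock tab, with the dosing slide still shut. Then pull the spring-return dosing slide out by its upright grip until its index blade lines up with the dose pointer clipped on the rail, and keep it there: finish while still holding the slide in the fingers at the pointer, because it springs shut if let go. Leave the collar locked and do not disturb the cup under the spout, the pitcher, the tamper or the stack of lids.

Things in the scene. Friction and masses are not known exactly. Their poses are not given: they have to be found in the camera images.
- dispenser: Grey bean dosing stand, fixed. Origin at counter level on the hopper's vertical axis; own x away from its front, y left, z up. Base 170 (x) by 150 mm. Round hopper, radius 47 mm, lid top at 222 mm; collar ring round its neck, radius 61 mm, 136 to 148 mm high. Black rail, 16 mm wide, top at 108 mm, runs out along own -y at own x = +42 mm to own y = -240 mm.
- collar (a joint): Turn of the lock collar (rad) about the hopper axis; grows clockwise from above, travel 0 to 1.9, starts at 0 to 0.6, arm lines up with the lock tab at 1.40. At 0 the post is on the stand's own -x side, at 1.57 on its own +y side. Friction about 0.22 N m (2.5 N at the post); it stays where it is left.
- collar_post (a point): Centre of the upright black post on the collar's radial arm, to be gripped: round, diameter 18 mm, from 148 to 211 mm above the counter (this point at 180 mm), 88 mm from the hopper axis. The arm below it is 14 mm wide, top at 148 mm, and ends 102 mm from the axis.
- collar_axis (a point): Point on the collar's vertical turning axis (the hopper axis), 180 mm above the counter, the same height as collar_post.
- lock_mark (a point): Top of the fixed steel lock tab near its outer end: a radial tab 10 mm wide, sticking out from the head just below the collar arm's level (top at 132 mm), this point 120 mm from the hopper axis. Collar locked = post in line between the axis and this point.
- slide (a joint): Pull-out of the dosing slide (m), 0 = shut, hard stop at 0.070; it grows along the stand's own -y. The spring pulls it shut with about 3 N when shut, rising 0.8 N per 10 mm.
- slide_grip (a point): Middle of the slide's upright black grip: 26 mm (own x) by 22 mm (along the pull, own y), top at 172 mm, free for the fingers above 120 mm (this point at 148 mm). When shut it is 150 mm from the hopper axis along own -y, with 85 mm clear between it and the head. It moves along own -y without turning.
- slide_index (a point): Tip of the thin steel index blade that sticks out sideways (own +x) from the foot of the slide's grip towards the rail, at the middle of the grip seen along the pull; 112 mm above the counter, 32 mm to own +x of the grip's centre.
- dose_mark (a point): Tip of the dose pointer: steel bar fixed across the rail, 6 mm wide, 46 mm long, sticking out on its far side; tip 112 mm above the counter, at the rail's edge next to the slide. 30 to 55 mm further along own -y than the index blade of the shut slide. The slide is at the mark when the blade tip and this point have the same own y.
- cup_mid (a point): Middle of the small open steel cup under the spout, radius 28 mm, 55 mm high, standing loose on the stand's base. Bystander.
- pitcher_mid (a point): Middle of the steel milk pitcher with a side handle, radius 42 mm, 95 mm high. Bystander.
- tamper_mid (a point): Middle of the dark steel tamper standing on its flat foot, foot radius 29 mm, 90 mm high. Bystander.
- lids_mid (a point): Middle of the stack of paper lids, radius 43 mm, 72 mm high. Bystander.

How it is judged:
On the way, in this order (a step that is already met when the one before it is completed fails the run):
1. the collar is turned to the lock tab (within 0.12 rad) with the slide still shut (value of joint collar between 1.28 and 1.52 rad and value of joint slide below 0.008 m), for 0.3 s.
2. the slide is held in the fingers at the dose pointer (within 6 mm) for a second, the collar still locked (y of slide_index in the frame of dose_mark between -0.006 and 0.006 m and contact force between the fingers and slide above 1 N and value of joint collar between 1.28 and 1.52 rad), for 1 s.
At the end, for the whole second after the job is handed in: The slide's index blade is within 6 mm of the dose pointer along the pull, the slide is still and held there by the fingers alone (over 1 N of contact), and the collar is within 0.12 rad of its lock tab (all of step 2 and velocity of joint slide between -0.01 and 0.01 m/s and contact force between slide and dose_cup below 0.2 N and contact force between slide and pitcher below 0.2 N and contact force between slide and tamper below 0.2 N and contact force between slide and lids below 0.2 N); the arm keeps its last pose, push and grip.
It fails at once if the slide is pulled out more than 12 mm while the collar is not at the lock tab (value of joint slide above 0.012 m and (value of joint collar below 1.25 rad or value of joint collar above 1.55 rad)).
It fails at once if a bystander is moved more than 25 mm (distance of any of cup_mid, pitcher_mid, tamper_mid, lids_mid from where it was at the start of the episode above 0.025 m).
It fails at once if a bystander is tipped (angle between any of cup_mid, pitcher_mid, tamper_mid, lids_mid's own z axis and vertical above 0.4 rad).
It also fails if it takes over 51 s, if anything falls off the work surface, if the arm or the gripper's body presses on something with over 40 N, if the wrist force passes 120 N, or if a joint passes its speed limit or range.

## Working session

There is one attempt and no reset: what is moved stays moved. The work goes in short steps, Python scripts to look and compute and a tool call to move; the robot and the scene stay as the last step left them, time stands still between calls to the robot, and variables do not carry over. Pictures are saved under pics/ and viewed, at most 10 in all, crops included, and the job is handed in when it is done.

Besides the shell and the picture viewer there is one more tool, called after "Request:" by a JSON object that holds its "method" and its "body", one argument or row to a line. arm_command: Moves the arm, as the interface text tells. Its arguments: {"type":"object","properties":{"deltas":{"type":"array","items":{"type":"array"}},"fingers":{"type":"number"},"force":{"type":"number"}},"required":["deltas"]}

```bash
mkdir -p pics; cat > h.py <<'E'
from station import *
import numpy as np, cv2
from scipy.spatial.transform import Rotation as R
np.set_printoptions(precision=4,suppress=True)
def save(p,n): cv2.imwrite(f'pics/{n}.png',p['pixels'][:,:,::-1])
def marks(p,names):
    for n in names:
        r=mark_of(p,n)
        print(n,[(np.round(d['location'],4).tolist(),round(d['score'],2)) for d in r[:2]])
def proj(p,X):
    return cv2.projectPoints(np.array(X,float).reshape(-1,3),np.array(p['rvec']),np.array(p['tvec']),p['camera_matrix'],None)[0].reshape(-1,2)
E
python3 - <<'E'
from h import *
s=observe(); print(s)
N=['dispenser','collar_post','collar_axis','lock_mark','slide_grip','slide_index','dose_mark','cup_mid','pitcher_mid','tamper_mid','lids_mid']
for c in ['scene','top']:
    p=capture(c); save(p,c+'0'); print(c); marks(p,N)
a=cv2.imread('pics/scene0.png');b=cv2.imread('pics/top0.png')
E
```

```text
{'t': 0.0, 'joints': array([ 1.1   ,  0.4684, -0.0116,  1.6036,  0.006 ,  1.0714, -0.0563]), 'joint_velocities': array([ 0.0003, -0.0011,  0.0003, -0.0003, -0.0001,  0.0015, -0.0007]), 'effort': array([ -0.0002, -52.0588,  -0.0127, -24.3754,  -0.0567,   0.0173,
         0.0002]), 'ee_pos': array([ 0.2694, -0.5909,  0.2247]), 'ee_rot': array([-3.0684, -0.6665,  0.0008]), 'wrist_force': array([-0.32  , -0.0062, -0.0136]), 'torque': array([ 0.0064, -0.0124,  0.0038]), 'finger_force': 0.0, 'grip_width': 0.09205827427756232}
scene
dispenser [([0.5768, 0.0998, -0.0004], 0.67), ([0.5634, -0.0439, 0.1467], 0.39)]
collar_post [([0.5103, 0.1631, 0.1795], 0.68)]
collar_axis [([0.5791, 0.1047, 0.1769], 0.73)]
lock_mark []
slide_grip [([0.5601, -0.043, 0.1487], 0.8)]
slide_index [([0.5932, -0.0479, 0.1109], 0.89)]
dose_mark [([0.5936, -0.0811, 0.1152], 0.62)]
cup_mid [([0.5815, 0.1062, 0.0389], 0.47)]
pitcher_mid [([0.564, 0.3936, 0.0472], 0.69), ([0.5787, 0.1054, 0.0387], 0.66)]
tamper_mid [([0.499, -0.3935, 0.0421], 0.59)]
lids_mid [([0.6827, -0.3368, 0.0359], 0.85)]
top
dispenser [([0.5826, 0.0998, -0.0002], 0.6)]
collar_post [([0.5103, 0.1572, 0.1806], 0.6)]
collar_axis [([0.5807, 0.1056, 0.1784], 0.64), ([0.5623, -0.0438, 0.1504], 0.29)]
lock_mark [([0.5725, 0.2213, 0.1378], 0.78), ([0.5929, -0.0486, 0.1106], 0.29)]
slide_grip [([0.5922, -0.0889, 0.1091], 0.49)]
slide_index [([0.5928, -0.0528, 0.1116], 0.87)]
dose_mark [([0.5813, 0.105, 0.1832], 0.48), ([0.5899, -0.0864, 0.1102], 0.47)]
cup_mid []
pitcher_mid [([0.5705, 0.3919, 0.0471], 0.96), ([0.5947, -0.0499, 0.1117], 0.37)]
tamper_mid [([0.5, -0.4007, 0.0456], 0.93)]
lids_mid [([0.6803, -0.3363, 0.0339], 0.85)]
```

View pics/scene0.png

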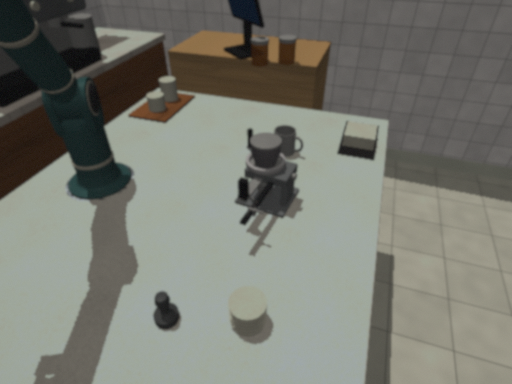

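View pics/top0.png

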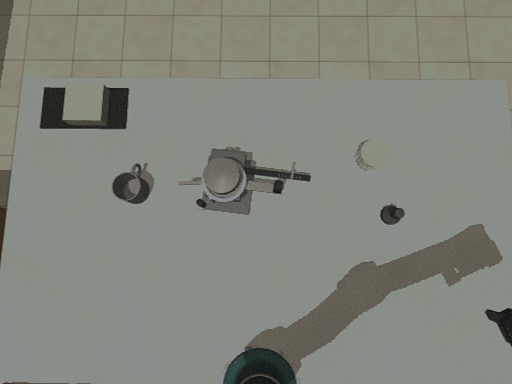

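The scene view shows the stand at about (265,170), with the collar post at (250,135) and the slide grip at (243,188). The top view shows the hopper at (222,177), the post at (201,203), the lock tab pointing left at (185,182), and the rail running right with the pointer at (293,167). All of this agrees with the networks: stand yaw is about -0.12, and the post needs about 48° clockwise.

```bash
cat >> h.py <<'E'
def plan(target,yaw,step=.036,deg=6.9):
    """rows (tool axes) from the present pose, tool down, tool y at world angle yaw (deg)"""
    s=observe(); p=s['ee_pos']; M=R.from_rotvec(s['ee_rot'])
    c,q=np.cos(np.radians(yaw)),np.sin(np.radians(yaw))
    G=R.from_matrix(np.array([[-q,c,0],[c,q,0],[0,0,-1]]).T.T)
    d=np.array(target)-p; rv=(M.inv()*G).as_rotvec(degrees=True)
    n=int(max(np.ceil(np.linalg.norm(d)/step),np.ceil(np.linalg.norm(rv)/deg),1))
    print('n',n,'turn',rv.round(1),'tool shift',M.inv().apply(d).round(4))
    for i in range(n):
        sh=(M*R.from_rotvec(rv*i/n,degrees=True)).inv().apply(d/n)
        print([sh.round(4).tolist(),(rv/n).round(2).tolist()],end=',\n' if i%5==4 else ',')
    print()
E
python3 - <<'E'
from h import *
plan([.51,.158,.33],52)
E
```

```text
n 23 turn [  -0.     0.  -117.5] tool shift [ 0.5296 -0.5822 -0.1044]
[[0.023, -0.0253, -0.0045], [-0.0, 0.0, -5.11]],[[0.0252, -0.0232, -0.0045], [-0.0, 0.0, -5.11]],[[0.0272, -0.0208, -0.0045], [-0.0, 0.0, -5.11]],[[0.0289, -0.0183, -0.0045], [-0.0, 0.0, -5.11]],[[0.0304, -0.0157, -0.0045], [-0.0, 0.0, -5.11]],
[[0.0317, -0.0129, -0.0045], [-0.0, 0.0, -5.11]],[[0.0327, -0.01, -0.0045], [-0.0, 0.0, -5.11]],[[0.0335, -0.0071, -0.0045], [-0.0, 0.0, -5.11]],[[0.034, -0.0041, -0.0045], [-0.0, 0.0, -5.11]],[[0.0342, -0.001, -0.0045], [-0.0, 0.0, -5.11]],
[[0.0342, 0.002, -0.0045], [-0.0, 0.0, -5.11]],[[0.0338, 0.005, -0.0045], [-0.0, 0.0, -5.11]],[[0.0333, 0.008, -0.0045], [-0.0, 0.0, -5.11]],[[0.0324, 0.011, -0.0045], [-0.0, 0.0, -5.11]],[[0.0313, 0.0138, -0.0045], [-0.0, 0.0, -5.11]],
[[0.03, 0.0165, -0.0045], [-0.0, 0.0, -5.11]],[[0.0284, 0.0191, -0.0045], [-0.0, 0.0, -5.11]],[[0.0265, 0.0216, -0.0045], [-0.0, 0.0, -5.11]],[[0.0245, 0.0239, -0.0045], [-0.0, 0.0, -5.11]],[[0.0223, 0.026, -0.0045], [-0.0, 0.0, -5.11]],
[[0.0199, 0.0278, -0.0045], [-0.0, 0.0, -5.11]],[[0.0173, 0.0295, -0.0045], [-0.0, 0.0, -5.11]],[[0.0146, 0.0309, -0.0045], [-0.0, 0.0, -5.11]],
```

Request:
{"method": "arm_command", "body": {
  "deltas": [
    [[0.023,-0.025,-0.01],[0,0,-5]],
    [[0.025,-0.023,-0.01],[0,0,-5]],
    [[0.027,-0.021,-0.01],[0,0,-5]],
    [[0.029,-0.018,-0.01],[0,0,-5]],
    [[0.03,-0.016,-0.01],[0,0,-5]]
  ],
  "fingers": 0
}}

```text
t: 1.62
ee_pos: [0.3225, -0.4279, 0.2761]
ee_rot: [2.85, 1.321, -0.0]
wrist_force: [1.2, 0.1, 0.3]
grip_width: 0.0923
finger_force: 0.0
```

Request:
{"method": "arm_command", "body": {
  "deltas": [
    [[0.032,-0.013,-0.01],[0,0,-5]],
    [[0.033,-0.01,-0.01],[0,0,-5]],
    [[0.033,-0.007,-0.01],[0,0,-5]],
    [[0.034,-0.004,-0.01],[0,0,-5]],
    [[0.034,-0.001,-0.01],[0,0,-5]]
  ]
}}

```text
t: 2.03
ee_pos: [0.3769, -0.2657, 0.3263]
ee_rot: [2.496, 1.907, -0.0]
wrist_force: [0.5, -0.3, -0.2]
grip_width: 0.092
finger_force: 0.0
```

Request:
{"method": "arm_command", "body": {
  "deltas": [
    [[0.034,0.002,0],[0,0,-5]],
    [[0.034,0.005,0],[0,0,-5]],
    [[0.033,0.008,0],[0,0,-5]],
    [[0.032,0.011,0],[0,0,-5]],
    [[0.031,0.014,0],[0,0,-5]]
  ]
}}

```text
t: 2.45
ee_pos: [0.4329, -0.1051, 0.326]
ee_rot: [2.024, 2.401, -0.0]
wrist_force: [0.8, -0.2, -0.5]
grip_width: 0.0919
finger_force: 0.0
```

Request:
{"method": "arm_command", "body": {
  "deltas": [
    [[0.03,0.016,0],[0,0,-5]],
    [[0.028,0.019,0],[0,0,-5]],
    [[0.027,0.022,0],[0,0,-5]],
    [[0.024,0.024,0],[0,0,-5]],
    [[0.022,0.026,0],[0,0,-5]]
  ]
}}

```text
t: 2.87
ee_pos: [0.4906, 0.0555, 0.3259]
ee_rot: [1.457, 2.782, -0.0]
wrist_force: [-0.4, -0.4, 0.2]
grip_width: 0.0918
finger_force: 0.0
```

```bash
python3 - <<'E'
from h import *
print(observe()['ee_pos'])
N=['collar_post','collar_axis','lock_mark','slide_grip','dose_mark','slide_index','dispenser']
p=capture('wrist'); save(p,'w0'); marks(p,N); print(p['tool_from_camera'])
plan([.511,.159,.326],52)
E
```

```text
[0.4906 0.0555 0.3259]
collar_post [([0.5109, 0.162, 0.1826], 0.73), ([0.5942, -0.0473, 0.1121], 0.6)]
collar_axis []
lock_mark [([0.5729, 0.2255, 0.13], 0.86)]
slide_grip [([0.5643, -0.0454, 0.1484], 0.77)]
dose_mark [([0.5907, -0.0841, 0.1127], 0.36)]
slide_index [([0.5944, -0.0484, 0.109], 0.74), ([0.5648, -0.0463, 0.1469], 0.46)]
dispenser [([0.5801, 0.1084, -0.0009], 0.88)]
[[-0.0002 -0.9645 -0.2639  0.0741]
 [ 1.     -0.0001 -0.0005 -0.0002]
 [ 0.0004 -0.2639  0.9645 -0.1587]
 [ 0.      0.      0.      1.    ]]
n 4 turn [ -0.    0.  -17.7] tool shift [ 0.0763  0.0773 -0.0005]
[[0.0191, 0.0193, -0.0001], [-0.01, 0.01, -4.42]],[[0.0175, 0.0207, -0.0001], [-0.01, 0.01, -4.42]],[[0.0159, 0.022, -0.0001], [-0.01, 0.01, -4.42]],[[0.0141, 0.0232, -0.0001], [-0.01, 0.01, -4.42]],
```

View pics/w0.png

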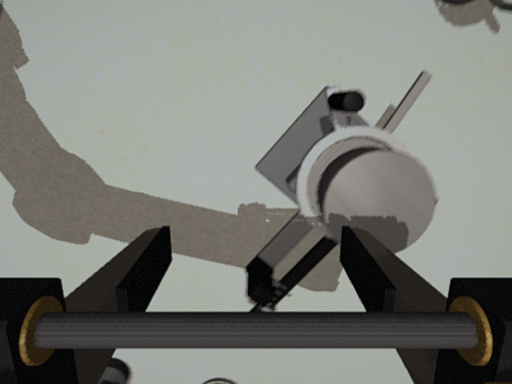

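The wrist view shows the post at (347,100), the hopper at (375,195), the lock tab at (410,100), and the slide grip at (262,283). Next I move over the post and descend.

Request:
{"method": "arm_command", "body": {
  "deltas": [
    [[0.019,0.02,0],[0,0,-4.5]],
    [[0.018,0.021,0],[0,0,-4.5]],
    [[0.016,0.022,0.01],[0,0,-4.5]],
    [[0.014,0.024,0.02],[0,0,-4.5]],
    [[0,0,0.02],[0,0,0]]
  ]
}}

```text
t: 3.68
ee_pos: [0.512, 0.1667, 0.276]
ee_rot: [0.999, 2.977, 0.007]
wrist_force: [-0.2, 0.4, -0.2]
grip_width: 0.0919
finger_force: 0.0
```

```bash
python3 - <<'E'
from h import *
print(observe()['ee_pos'])
p=capture('wrist'); marks(p,['collar_post','collar_axis','lock_mark'])
plan([.511,.161,.177],52)
E
```

```text
[0.512  0.1667 0.276 ]
collar_post [([0.5095, 0.1586, 0.1849], 0.71)]
collar_axis []
lock_mark [([0.5724, 0.2262, 0.1322], 0.64)]
n 3 turn [-0.1  0.   0.4] tool shift [ 0.0009 -0.0001  0.0988]
[[0.0003, -0.0, 0.0329], [-0.02, 0.0, 0.12]],[[0.0003, -0.0001, 0.0329], [-0.02, 0.0, 0.12]],[[0.0003, -0.0001, 0.0329], [-0.02, 0.0, 0.12]],
```

Request:
{"method": "arm_command", "body": {
  "deltas": [
    [[0,0,0.033],[0,0,0.4]],
    [[0,0,0.033],[0,0,0]],
    [[0.001,0,0.033],[0,0,0]],
    [[0,0,0],[0,0,0]],
    [[0,0,0],[0,0,0]]
  ],
  "fingers": 150,
  "force": 25
}}

```text
t: 4.3
ee_pos: [0.5111, 0.1615, 0.1771]
ee_rot: [-1.023, -2.97, 0.002]
wrist_force: [0.0, -0.3, -0.3]
grip_width: 0.0607
finger_force: 0.0
```

Request:
{"method": "arm_command", "body": {
  "deltas": [
    [[0,0,0],[0,0,0]],
    [[0,0,0],[0,0,0]],
    [[0,0,0],[0,0,0]],
    [[0,0,0],[0,0,0]],
    [[0,0,0],[0,0,0]]
  ],
  "fingers": 255
}}

```text
t: 4.72
ee_pos: [0.5113, 0.1628, 0.1775]
ee_rot: [1.02, 2.97, 0.001]
wrist_force: [-0.3, 1.3, 0.2]
grip_width: 0.0273
finger_force: 0.0
```

Request:
{"method": "arm_command", "body": {
  "deltas": [
    [[0,0,0],[0,0,0]],
    [[0,0,0],[0,0,0]],
    [[0,0,0],[0,0,0]],
    [[0,0,0],[0,0,0]]
  ]
}}

```text
t: 5.05
ee_pos: [0.5108, 0.1625, 0.1769]
ee_rot: [1.02, 2.971, -0.001]
wrist_force: [-2.9, -1.9, 5.8]
grip_width: 0.0177
finger_force: 25.0
```

```bash
python3 - <<'E'
from h import *
s=observe();print(s['ee_pos'],s['grip_width'],s['finger_force'],s['wrist_force'])
d=s['ee_pos'][:2]-[.580,.106];print(np.linalg.norm(d),np.degrees(np.arctan2(d[1],d[0])))
E
```

```text
[0.5108 0.1625 0.1769] 0.017657407936815594 25.000893473625183 [-2.9333 -1.8988  5.7939]
0.08931446249019855 140.7723914061339
```

Request:
{"method": "arm_command", "body": {
  "deltas": [
    [[-0.0002,0.0061,0],[0,0,4]],
    [[-0.0002,0.0061,0],[0,0,4]],
    [[-0.0002,0.0061,0],[0,0,4]],
    [[-0.0002,0.0061,0],[0,0,4]],
    [[-0.0002,0.0061,0],[0,0,4]]
  ]
}}

```text
t: 5.47
ee_pos: [0.5342, 0.1826, 0.1769]
ee_rot: [1.525, 2.745, -0.001]
wrist_force: [0.2, -4.2, 3.7]
grip_width: 0.0176
finger_force: 25.0
```

Request:
{"method": "arm_command", "body": {
  "deltas": [
    [[-0.0002,0.0061,0],[0,0,4]],
    [[-0.0002,0.0061,0],[0,0,4]],
    [[-0.0002,0.0061,0],[0,0,4]],
    [[-0.0002,0.0061,0],[0,0,4]],
    [[0,0,0],[0,0,0]]
  ]
}}

```text
t: 5.88
ee_pos: [0.5576, 0.1925, 0.1769]
ee_rot: [1.89, 2.506, 0.002]
wrist_force: [4.4, -4.4, 3.1]
grip_width: 0.0175
finger_force: 25.0
```

```bash
python3 - <<'E'
from h import *
s=observe();print(s['ee_pos'],s['grip_width'],s['finger_force'],s['wrist_force'])
d=s['ee_pos'][:2]-[.580,.106];print(np.linalg.norm(d),np.degrees(np.arctan2(d[1],d[0])))
for c in ['top','wrist','scene']:
    p=capture(c); print(c); marks(p,['collar_post','lock_mark','collar_axis'])
E
```

```text
[0.5576 0.1925 0.1769] 0.01747647080892767 25.007588267326355 [ 4.4101 -4.4364  3.1217]
0.08940109043161888 104.53118339911663
top
collar_post [([0.5544, 0.1937, 0.1802], 0.74), ([0.5699, 0.3952, 0.0481], 0.46)]
lock_mark [([0.557, 0.1898, 0.1805], 0.59)]
collar_axis [([0.5781, 0.1052, 0.1825], 0.87)]
wrist
collar_post [([0.5572, 0.1896, 0.1832], 0.75)]
lock_mark [([0.5746, 0.2269, 0.1312], 0.86)]
collar_axis []
scene
collar_post [([0.5583, 0.1942, 0.1855], 0.75)]
lock_mark []
collar_axis [([0.5786, 0.1072, 0.1775], 0.81)]
```

Request:
{"method": "arm_command", "body": {
  "deltas": [
    [[-0.0002,0.006,0],[0,0,4]],
    [[-0.0002,0.006,0],[0,0,4]],
    [[-0.0001,0.0055,0],[0,0,3.5]],
    [[0,0,0],[0,0,0]],
    [[0,0,0],[0,0,0]]
  ]
}}

```text
t: 6.9
ee_pos: [0.574, 0.1954, 0.1769]
ee_rot: [2.126, 2.31, 0.002]
wrist_force: [4.8, -4.0, 2.4]
grip_width: 0.0174
finger_force: 25.0
```

```bash
python3 - <<'E'
from h import *
s=observe();print(s['ee_pos'],s['grip_width'],s['finger_force'],s['wrist_force'],s['joints'])
d=s['ee_pos'][:2]-[.5795,.106];print(np.linalg.norm(d),np.degrees(np.arctan2(d[1],d[0])))
for c in ['top','wrist','scene']:
    p=capture(c); print(c); marks(p,['collar_post','lock_mark','collar_axis']); save(p,c+'1')
E
```

```text
[0.574  0.1954 0.1769] 0.017356785513180407 25.006147027015686 [ 4.7865 -3.9904  2.3769] [-0.0088  0.5048 -0.4998  1.7337  0.2863  0.9737 -0.5353]
0.0895577809000103 93.53053333948048
top
collar_post [([0.5928, -0.0882, 0.1095], 0.7)]
lock_mark []
collar_axis [([0.5805, 0.1046, 0.181], 0.62)]
wrist
collar_post [([0.5709, 0.1958, 0.1812], 0.88)]
lock_mark [([0.5726, 0.2303, 0.1325], 0.71)]
collar_axis []
scene
collar_post [([0.5747, 0.1962, 0.1806], 0.62)]
lock_mark []
collar_axis [([0.58, 0.1039, 0.1794], 0.86)]
```

View pics/wrist1.png

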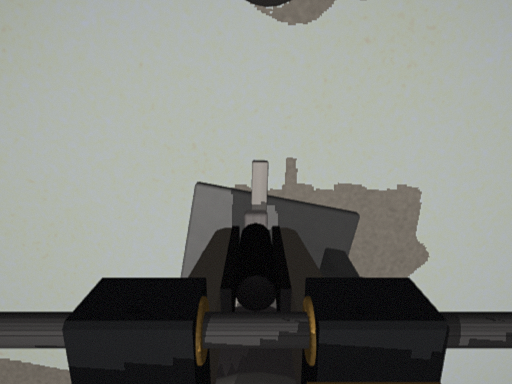

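The wrist view shows the lock tab end at (260,162), straight ahead of the post in the fingers at (257,260). They are aligned within about 1°, so the collar is locked. Next I release and rise.

Request:
{"method": "arm_command", "body": {
  "deltas": [
    [[0,0.0005,0],[0,0,0.5]],
    [[0,0,0],[0,0,0]],
    [[0,0,0],[0,0,0]]
  ]
}}

```text
t: 7.75
ee_pos: [0.5739, 0.1954, 0.1769]
ee_rot: [2.136, 2.301, 0.001]
wrist_force: [3.5, -5.9, 3.1]
grip_width: 0.0172
finger_force: 25.0
```

Request:
{"method": "arm_command", "body": {
  "deltas": [
    [[0,0,0],[0,0,0]],
    [[0,0,0],[0,0,0]],
    [[0,0,0],[0,0,0]],
    [[0,0,0],[0,0,0]],
    [[0,0,0],[0,0,0]]
  ],
  "fingers": 0
}}

```text
t: 8.17
ee_pos: [0.5726, 0.1969, 0.1762]
ee_rot: [-2.139, -2.3, 0.001]
wrist_force: [1.3, -1.1, -0.2]
grip_width: 0.0487
finger_force: 0.0
```

Request:
{"method": "arm_command", "body": {
  "deltas": [
    [[0,0,-0.02],[0,0,0]],
    [[0,0,-0.03],[0,0,0]],
    [[0,0,-0.035],[0,0,0]],
    [[0,0,-0.035],[0,0,0]],
    [[0,0,-0.02],[0,0,0]]
  ]
}}

```text
t: 8.58
ee_pos: [0.5739, 0.1975, 0.3206]
ee_rot: [2.138, 2.299, 0.007]
wrist_force: [1.2, 0.4, 0.4]
grip_width: 0.082
finger_force: 0.0
```

```bash
python3 - <<'E'
from h import *
for c in ['top','wrist','scene']:
    p=capture(c); print(c); marks(p,['collar_post','lock_mark','slide_grip','dose_mark','slide_index']); save(p,c+'2')
s=observe();print(s['t'],s['joints'])
plan([.562,-.044,.31],-96.9)
E
```

```text
top
collar_post [([0.5721, 0.1956, 0.178], 0.63)]
lock_mark [([0.5708, 0.2258, 0.139], 0.96)]
slide_grip [([0.5656, -0.0449, 0.1513], 0.54)]
dose_mark [([0.592, -0.0877, 0.1094], 0.54)]
slide_index [([0.5925, -0.0456, 0.1136], 0.79)]
wrist
collar_post [([0.5725, 0.1916, 0.1822], 0.8)]
lock_mark [([0.5747, 0.2263, 0.1292], 0.86)]
slide_grip []
dose_mark []
slide_index [([0.5943, -0.0469, 0.1159], 0.95)]
scene
collar_post [([0.5758, 0.1941, 0.1801], 0.68)]
lock_mark []
slide_grip [([0.5613, -0.042, 0.1483], 0.79)]
dose_mark [([0.5933, -0.082, 0.1105], 0.44)]
slide_index [([0.5967, -0.0447, 0.1126], 0.62)]
9.4833 [ 0.0222  0.3757 -0.5375  1.5825  0.2001  1.2387 -0.4785]
n 15 turn [  0.   0. 101.] tool shift [-0.239  -0.0284  0.0066]
[[-0.0159, -0.0019, 0.0004], [0.0, 0.0, 6.73]],[[-0.016, -0.0, 0.0004], [0.0, 0.0, 6.73]],[[-0.0159, 0.0019, 0.0004], [0.0, 0.0, 6.73]],[[-0.0156, 0.0037, 0.0004], [0.0, 0.0, 6.73]],[[-0.0151, 0.0055, 0.0004], [0.0, 0.0, 6.73]],
[[-0.0143, 0.0073, 0.0004], [0.0, 0.0, 6.73]],[[-0.0134, 0.0089, 0.0004], [0.0, 0.0, 6.73]],[[-0.0122, 0.0104, 0.0004], [0.0, 0.0, 6.73]],[[-0.0109, 0.0118, 0.0004], [0.0, 0.0, 6.73]],[[-0.0095, 0.013, 0.0004], [0.0, 0.0, 6.73]],
[[-0.0079, 0.014, 0.0004], [0.0, 0.0, 6.73]],[[-0.0062, 0.0148, 0.0004], [0.0, 0.0, 6.73]],[[-0.0044, 0.0154, 0.0004], [0.0, 0.0, 6.73]],[[-0.0026, 0.0158, 0.0004], [0.0, 0.0, 6.73]],[[-0.0007, 0.016, 0.0004], [0.0, 0.0, 6.73]],
```

Request:
{"method": "arm_command", "body": {
  "deltas": [
    [[-0.016,-0.002,0],[0,0,6.7]],
    [[-0.016,0,0],[0,0,6.7]],
    [[-0.016,0.002,0],[0,0,6.7]],
    [[-0.016,0.004,0],[0,0,6.7]],
    [[-0.015,0.0055,0],[0,0,6.7]]
  ]
}}

```text
t: 9.9
ee_pos: [0.5697, 0.115, 0.3167]
ee_rot: [2.717, 1.577, 0.0]
wrist_force: [-0.7, 0.3, 0.1]
grip_width: 0.0921
finger_force: 0.0
```

Request:
{"method": "arm_command", "body": {
  "deltas": [
    [[-0.014,0.007,0],[0,0,6.7]],
    [[-0.013,0.009,0],[0,0,6.7]],
    [[-0.012,0.01,0],[0,0,6.7]],
    [[-0.011,0.012,0],[0,0,6.7]],
    [[-0.009,0.013,0],[0,0,6.7]]
  ]
}}

```text
t: 10.32
ee_pos: [0.5669, 0.0358, 0.3167]
ee_rot: [3.056, 0.727, 0.0]
wrist_force: [0.2, -0.5, -0.2]
grip_width: 0.0921
finger_force: 0.0
```

Request:
{"method": "arm_command", "body": {
  "deltas": [
    [[-0.008,0.014,0],[0,0,6.7]],
    [[-0.006,0.015,0],[0,0,6.7]],
    [[-0.004,0.015,0],[0,0,6.7]],
    [[-0.003,0.016,0],[0,0,6.7]],
    [[-0.001,0.016,0],[0,0,6.7]]
  ]
}}

```text
t: 10.73
ee_pos: [0.5635, -0.0441, 0.3167]
ee_rot: [3.136, -0.184, 0.0]
wrist_force: [-0.0, 0.7, -0.1]
grip_width: 0.092
finger_force: 0.0
```

Request:
{"method": "arm_command", "body": {
  "deltas": [
    [[0,0,0],[0,0,0]],
    [[0,0,0],[0,0,0]]
  ]
}}

```text
t: 10.9
ee_pos: [0.5636, -0.0436, 0.3167]
ee_rot: [-3.137, 0.172, -0.0]
wrist_force: [0.6, 0.6, 0.4]
grip_width: 0.0918
finger_force: 0.0
```

```bash
python3 - <<'E'
from h import *
s=observe();print(s['t'],s['joints'],s['ee_pos'])
p=capture('wrist'); marks(p,['slide_grip','dose_mark','slide_index','collar_post']); save(p,'w3')
plan([.562,-.044,.15],-96.9)
E
```

```text
10.9 [ 0.1546  0.2532 -0.1651  1.699   0.0443  1.1928 -1.7023] [ 0.5636 -0.0436  0.3167]
slide_grip [([0.5639, -0.0467, 0.1477], 0.56), ([0.5967, -0.049, 0.1115], 0.27)]
dose_mark [([0.588, -0.0858, 0.1123], 0.88)]
slide_index [([0.5932, -0.047, 0.1114], 0.65)]
collar_post []
n 5 turn [-0.  -0.   0.7] tool shift [-0.0014  0.0022  0.1666]
[[-0.0003, 0.0004, 0.0333], [-0.0, -0.0, 0.14]],[[-0.0003, 0.0004, 0.0333], [-0.0, -0.0, 0.14]],[[-0.0003, 0.0004, 0.0333], [-0.0, -0.0, 0.14]],[[-0.0003, 0.0004, 0.0333], [-0.0, -0.0, 0.14]],[[-0.0003, 0.0004, 0.0333], [-0.0, -0.0, 0.14]],
```

View pics/w3.png

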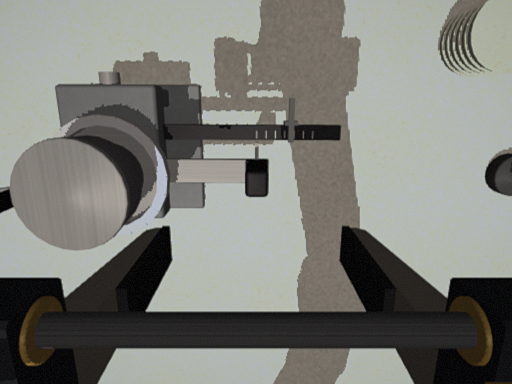

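The wrist view shows the rail horizontal, so the tool is square to it. The grip is at (257,178), the blade at (257,150) and the pointer at (291,120). Next I descend and grip.

Request:
{"method": "arm_command", "body": {
  "deltas": [
    [[0,0.0005,0.035],[0,0,0.5]],
    [[0,0.0005,0.035],[0,0,0]],
    [[0,0.0005,0.035],[0,0,0]],
    [[0,0.0005,0.032],[0,0,0]],
    [[0,0,0.03],[0,0,0]]
  ],
  "fingers": 60
}}

```text
t: 11.57
ee_pos: [0.5629, -0.0447, 0.1479]
ee_rot: [-3.136, 0.186, 0.001]
wrist_force: [-0.4, -0.1, -0.3]
grip_width: 0.0701
finger_force: 0.0
```

```bash
python3 - <<'E'
from h import *
s=observe();print(s['t'],s['ee_pos'],s['grip_width'],s['wrist_force'])
p=capture('wrist'); marks(p,['slide_grip','dose_mark','slide_index']); save(p,'w4'); print(p['camera_matrix'])
E
```

```text
11.5667 [ 0.5629 -0.0447  0.1479] 0.07012925493303757 [-0.3838 -0.1241 -0.3485]
slide_grip [([0.5649, -0.0472, 0.1469], 0.62)]
dose_mark [([0.5916, -0.0876, 0.1117], 0.77)]
slide_index [([0.5942, -0.0485, 0.1088], 0.84)]
[[338.6368   0.     255.3554]
 [  0.     338.6368 193.8866]
 [  0.       0.       1.    ]]
```

View pics/w4.png

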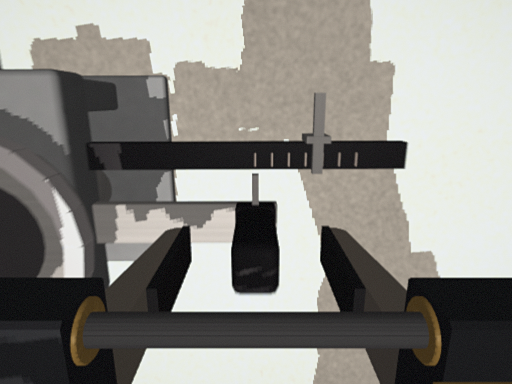

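The blade is at (255,175) and the pointer at (317,170), which is about 37 mm apart at this depth. Next I close the fingers on the grip.

Request:
{"method": "arm_command", "body": {
  "deltas": [
    [[0,0,0],[0,0,0]],
    [[0,0,0],[0,0,0]],
    [[0,0,0],[0,0,0]],
    [[0,0,0],[0,0,0]],
    [[0,0,0],[0,0,0]]
  ],
  "fingers": 255,
  "force": 35
}}

```text
t: 12.18
ee_pos: [0.5638, -0.0454, 0.1505]
ee_rot: [3.136, -0.189, 0.002]
wrist_force: [0.8, 0.1, -0.3]
grip_width: 0.039
finger_force: 0.0
```

Request:
{"method": "arm_command", "body": {
  "deltas": [
    [[0,0,0],[0,0,0]],
    [[0,0,0],[0,0,0]],
    [[0,0,0],[0,0,0]],
    [[0,0,0],[0,0,0]],
    [[0,0,0],[0,0,0]]
  ]
}}

```text
t: 12.6
ee_pos: [0.5635, -0.0446, 0.1497]
ee_rot: [-3.135, 0.187, -0.0]
wrist_force: [0.3, 2.0, 1.5]
grip_width: 0.0221
finger_force: 35.0
```

Request:
{"method": "arm_command", "body": {
  "deltas": [
    [[0,0.006,0],[0,0,0]],
    [[0,0.007,0],[0,0,0]],
    [[0,0.007,0],[0,0,0]],
    [[0,0.007,0],[0,0,0]],
    [[0,0.006,0],[0,0,0]]
  ]
}}

```text
t: 13.02
ee_pos: [0.5597, -0.0769, 0.1497]
ee_rot: [-3.134, 0.187, -0.001]
wrist_force: [2.0, 6.7, 1.4]
grip_width: 0.0221
finger_force: 35.0
```

Request:
{"method": "arm_command", "body": {
  "deltas": [
    [[0,0,0],[0,0,0]],
    [[0,0,0],[0,0,0]]
  ]
}}

```text
t: 13.18
ee_pos: [0.5597, -0.0772, 0.1497]
ee_rot: [-3.135, 0.188, -0.001]
wrist_force: [0.3, 5.7, 2.1]
grip_width: 0.0218
finger_force: 35.0
```

```bash
python3 - <<'E'
from h import *
s=observe();print(s['t'],s['ee_pos'],s['grip_width'],s['wrist_force'],s['finger_force'])
p=capture('wrist'); marks(p,['slide_grip','dose_mark','slide_index']); save(p,'w5')
a=cv2.imread('pics/w5.png')[120:240,180:340]; cv2.imwrite('pics/w5c.png',cv2.resize(a,None,fx=5,fy=5,interpolation=cv2.INTER_CUBIC))
E
```

```text
13.1833 [ 0.5597 -0.0772  0.1497] 0.021831477168743247 [0.2518 5.738  2.1363] 34.997005462646484
slide_grip [([0.5581, -0.0798, 0.149], 0.73)]
dose_mark [([0.5869, -0.089, 0.1105], 0.9)]
slide_index [([0.5885, -0.0767, 0.1129], 0.77)]
```

View pics/w5c.png

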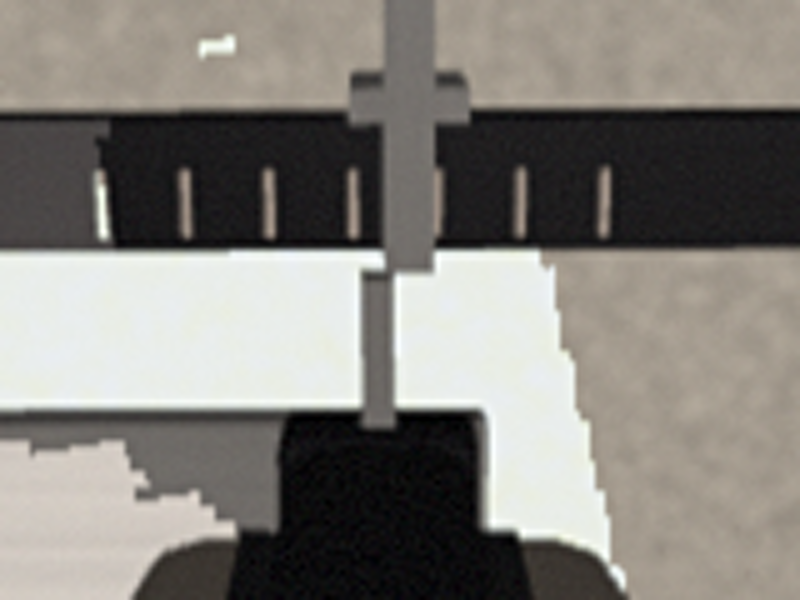

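The crop shows the blade tip at 377 and the pointer at 410, with ticks 84 px per 10 mm, so 4 mm are left.

Request:
{"method": "arm_command", "body": {
  "deltas": [
    [[0,0.002,0],[0,0,0]],
    [[0,0.002,0],[0,0,0]],
    [[0,0,0],[0,0,0]],
    [[0,0,0],[0,0,0]],
    [[0,0,0],[0,0,0]]
  ]
}}

```text
t: 13.8
ee_pos: [0.5593, -0.0806, 0.1497]
ee_rot: [-3.135, 0.187, -0.001]
wrist_force: [1.1, 4.6, 0.9]
grip_width: 0.0217
finger_force: 35.0
```

Request:
{"method": "arm_command", "body": {
  "deltas": [
    [[0,0,0],[0,0,0]],
    [[0,0,0],[0,0,0]],
    [[0,0,0],[0,0,0]],
    [[0,0,0],[0,0,0]],
    [[0,0,0],[0,0,0]]
  ]
}}

```text
t: 14.22
ee_pos: [0.5593, -0.0806, 0.1497]
ee_rot: [-3.135, 0.186, -0.001]
wrist_force: [1.2, 4.9, 1.4]
grip_width: 0.0216
finger_force: 35.0
```

Request:
{"method": "arm_command", "body": {
  "deltas": [
    [[0,0,0],[0,0,0]],
    [[0,0,0],[0,0,0]],
    [[0,0,0],[0,0,0]],
    [[0,0,0],[0,0,0]],
    [[0,0,0],[0,0,0]]
  ]
}}

```text
t: 14.63
ee_pos: [0.5593, -0.0806, 0.1497]
ee_rot: [-3.135, 0.187, -0.001]
wrist_force: [2.2, 5.5, 1.1]
grip_width: 0.0215
finger_force: 35.0
```

```bash
python3 - <<'E'
from h import *
s=observe();print(s['t'],s['ee_pos'],s['grip_width'],s['wrist_force'],s['finger_force'])
p=capture('wrist'); save(p,'w6'); a=cv2.imread('pics/w6.png')[120:240,180:340]
t=capture('top'); save(t,'top6'); marks(t,['collar_post','lock_mark','collar_axis','pitcher_mid','tamper_mid','lids_mid'])
b=cv2.imread('pics/top6.png')[130:230,160:320]
r=lambda i:cv2.resize(i,(480,300),interpolation=cv2.INTER_CUBIC)
cv2.imwrite('pics/c6.png',np.vstack([r(a),r(b)]))
E
```

```text
14.6333 [ 0.5593 -0.0806  0.1497] 0.02146148657137495 [2.192  5.5001 1.0572] 34.99494910240173
collar_post [([0.5736, 0.1957, 0.1791], 0.82)]
lock_mark [([0.5719, 0.2209, 0.1366], 0.74)]
collar_axis [([0.5811, 0.1048, 0.1819], 0.63)]
pitcher_mid [([0.5701, 0.3937, 0.0473], 0.8)]
tamper_mid [([0.499, -0.3995, 0.0447], 0.87)]
lids_mid [([0.6769, -0.3371, 0.033], 0.88)]
```

View pics/c6.png

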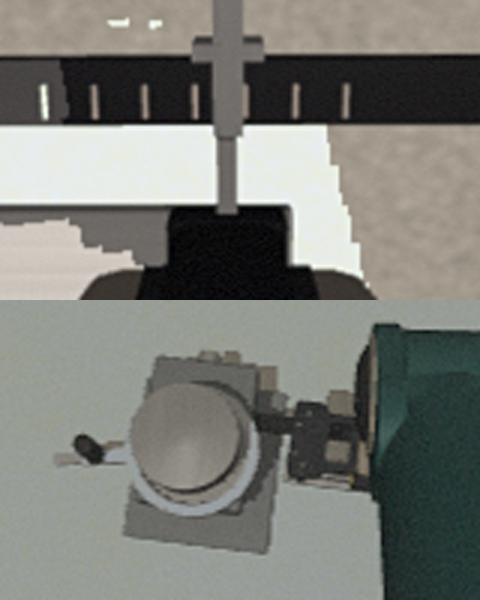

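The wrist crop shows the blade (227) under the pointer (228). The top crop shows the post in line with the lock tab, and the pitcher, tamper and lids have not moved. I'm handing in the job.

```bash
python3 -c "
from station import *
print(sign_off())"
```

```text
the job is handed in; nothing more can be done
None
```

I handed the job in at about 15 s on the robot clock: the collar is in line with the lock tab to about 1°, and the fingers are holding the slide with its blade within about 1 mm of the dose pointer. The pitcher, tamper and lids had not moved. The cup under the spout was hidden from the top camera, so I did not re-check it, and the hand-in returned no verdict.

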